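# Hang a second supply bin under the first at a vaccination table

## Task

One of the three small bins docked in the row has two wire hooks and a slanted grip tab: it is keyed to its neighbours, so lift it straight up out of the row. Then hang it by both its hooks on the steel bar of the loop below the bin on the stand, so that it hangs there freely and quietly as a second tier, and let go. Do not swing the upper bin far or shift the other bins and the things on the table.

Things in the scene. Friction and masses are not known exactly. Their poses are not given: they have to be found in the camera images.
- hanging_bin: The bin to hang, about 0.18 kg: grey open bin 70 (x) x 72 (y) x 55 mm, 3 mm walls, with two wire hooks and a grip tab; in any of the row's three bays. Origin: centre of underside; z up, x from tab side (towards the robot at the start) to back. Tongue on +y, groove on -y, out to 47 mm, 6 to 46 mm up, 1.5 mm play: free after 45 mm of straight lift. It balances below its hooks.
- grip_tab (a point): Grip point in the tab, (-62, 0, 82) mm in the bin's frame, axes as the bin. Tab: plate 12 mm thick along y (grip across that), 24 mm wide, 64 mm long, rising from the front rim and leaning 40 deg from vertical to -x; 18 mm to its upper end. Fingers lying along it, pointing down and to +x, keep clear of the upper bin; a tool pointing straight down would hit it when hanging.
- hook_left (a point): Inside top of the +y hook's crown, (0, 33, 125) mm in the hanging bin's frame: where the bar comes to lie. Steel wire 7 mm thick: shank upright at x = -16 mm, arch over x = 0 (outside 132 mm up), tip coming down on the far side to x = +21 mm, its end 100 mm above the bin's underside. The mouth opens downward, 25 mm wide.
- hook_right (a point): The same point of the -y hook, (0, -33, 125) mm in the hanging bin's frame.
- loop_bar (a point): Middle of the bar of the loop under the upper bin: on the centre line of a round steel bar 8 mm thick, 109 mm free length along y, 165 mm above the table at rest. x points to the stand's post, away from the robot; z up. The window between bar and upper bin's underside is 73 mm high. It swings with the upper bin about a parallel pivot 180 mm above; lightly damped, a 1 N push moves it.
- stand: Fixed stand, position and yaw vary. Origin on the table below pivot and bar. Base plate 220 x 200 x 12 mm, x -80 to +140 mm; post 18 mm thick at x = +115 mm, 357 mm high; arm 351 to 363 mm up, reaching to x = -25 mm. The upper bin (holding vials, 90 (x) x 110 (y) mm, 242 to 297 mm above the table) hangs from a pivot 345 mm up.
- upper_bin (a joint): Swing of the upper bin about its pivot (rad): 0 hanging straight, positive when the bar swings to the robot side (-x of the stand).
- dock: Fixed white dock, position and yaw vary: base strip 100 x 290 x 8 mm; origin at the centre of its underside, y along the row. Three bays at y = -84.5, 0, +84.5 mm hold the three bins, undersides 8 mm above the table, axes as the dock's; end cheeks 58 mm high.
- plain_bin_a: Neighbour bin, same body (70 x 72 x 55 mm) with tongue and groove but no hooks and no tab; holds nine vials. Origin: centre of underside. Stays in the dock.
- plain_bin_b: As plain_bin_a, holding six vials. Stays in the dock.
- gel_bottle: Bystander: clear gel bottle, 56 mm thick, 150 mm high; origin: centre of underside.
- tape_roll: Bystander: roll of tape lying flat, 90 mm across, 24 mm high; origin: centre of underside.
- carton: Bystander: small carton 70 x 120 x 60 mm; origin: centre of underside.

How it is judged:
By the outcome, as a careful person would: the job done as asked, in the order asked, and still so for the second after the job is handed in, with the robot touching nothing.
It also fails if it takes over 51 s, if anything falls off the work surface, if the arm or the gripper's body presses on something with over 40 N, if the wrist force passes 120 N, or if a joint passes its speed limit or range.

## Robot

A 6-joint arm with a two-finger parallel gripper is mounted at the origin on the work surface. World frame = base frame: x ahead of the robot, y to its left, z up, the work surface at z = 0. Lengths are in mm, angles in rad, forces in N, time in s.
With the tool pointing down it reaches from about 400 to 925 mm from the base axis. Payload 3.4 kg.
Tool frame: the origin (TCP) lies at the very end of the fingers, on their centre line; the grasp point (between the pads) lies 19 mm behind it; z points along the fingers, y is the direction in which the jaws open and shut (so a half turn about z gives the same grasp; the last joint's range is limited). The gripper opens to 85 mm and grips with 20 to 120 N. Pads are 22 mm wide; open, the fingers measure 114 mm over their backs; the gripper's body (76 mm by 85 mm) begins 54 mm behind the grasp point. The pads swing forward as they close: fully open they stand 13 mm farther back than shut.
Start: joints at [-1.177, 0.307, 1.506, -0, 1.328, -0.073], TCP at [259.259, -513.24, 231.305] pointing down, gripper open.
Joint ranges: [-3.12, 3.12], [-1.05, 2.28], [0.14, 2.33], [-1.42, 4.57], [0.1, 2.73], [-2.68, 2.68]. Speed limits (rad/s): [2.57, 2.57, 3.14, 3.14, 3.14, 3.14].

## Interface

Orientations are given as a rotation vector (axis times angle).
In Python, from workcell import get_state, read_camera, camera_info, close_job, spot_in, silhouettes, landmark_of gives the robot as it stands. The module is installed in compiled form; this text tells all that it offers.
- The arm moves only by the shell command python3 -m handwheel 'ROWS'. ROWS is JSON, a list of rows, each an object of numbers: "dx", "dy", "dz": the shift along the tool's x, y, z each as a share of 0.12 m, from -1 to 1; "wx", "wy", "wz": the turn, a rotation vector about the tool's x, y, z each as a share of 0.5 rad, from -1 to 1; "grip": the closure, from -1 (fully open) to 1 (shut). In form: [{"dx": .., "dy": .., "dz": .., "wx": .., "wy": .., "wz": .., "grip": ..}, ...]. A call has 1 to 12 rows; each row is the pose to reach, as a shift and turn from the pose commanded when the call began, along the tool's axes at that moment; what a row does not reach only later rows make up. A row lasts 1/12 s, in which the tool goes at most 41.7 mm and 7.16 degrees, less where a joint would pass 70% of its speed; a pose out of reach is approached as far as the arm can. A call with a number of a shift or a turn outside -1 to 1 is refused whole. A call with a gripper value outside its range is refused whole. The fingers move at their own pace and stop on an object; the grip force is fixed at half the most. Time passes only in rows, so rows that repeat a pose let the fingers close. It gives the time, the measured TCP pose, the force and the opening at its end, in the units of the state.
- get_state(): the state, without advancing time (a new reading comes with each control period).
- read_camera(name): name is "scene" or "side" or "wrist"; returns (picture, depth): 384x512x3 uint8, red, green, blue; 384x512 float32, mm along the optical axis (not along the pixel's ray), 0 where there is no reading.
- camera_info(name): a dict with "fovy" (degrees; the focal length in pixels is half the picture's height over the tangent of half this angle, whatever the lens; pixels are square), "cx", "cy" (the principal point, pixels), "D" ([k1, k2, p1, p2, k3] as OpenCV has them; the pictures are not rectified), "R" (3x3) and "t" (3): a world point X has camera coordinates R X + t. Camera axes: x right, y down, z forward; pixel columns grow to the right and rows downward; lengths in mm; the calibration is good to about 2 mm. A picture is of the moment at which its call begins: read the wrist's pose just before it. camera_info takes no time and is no camera call; for the wrist camera it gives the pose at the moment of the call.
- close_job(): hands the job in, once; it reports no verdict.
Trained networks look in the newest picture that a camera, given by its name, has taken for a name from the list of things; names that differ only in an ending like _2 or _b are one class to them, and where a whole thing is asked for, a point or a joint stands for the part that bears it (a point fixed in the world has none). Each returns a list of dicts, best first, with "conf" (0 to 1); they miss things now and then, are a little off and sometimes report something else, mostly with a low value. They report only what shows in the picture. A call takes as long as a camera call.
- spot_in(target, camera): "rect" ([left, top, right, bottom] in pixels, round what is visible of it).
- silhouettes(target, camera): "mask" (384x512 bool, what is visible of it) and "rect" ([left, top, right, bottom] in pixels, round what is visible of it).
- landmark_of(target, camera): "position" ([row, column] in pixels: a listed point, or the origin of a listed thing).
The state is a dict: "t": time; "joint_pos": joint angles; "joint_vel": joint speeds; "joint_efforts": joint torques, N m; "position": TCP position; "ee_rot": TCP orientation; "contact_force": force on the tool from outside, world axes, zero at the start; "ft_torque": the same for the moment, N m; "width": finger opening in mm.
Only numpy, scipy, OpenCV 4.12 (cv2) and the standard library are available. Lean on these libraries where they do the work, as an engineer would, in place of code of your own. Each camera call takes 0.05 s, during which the arm holds its last target. There are 200 camera calls.

## Working session

There is one attempt and no reset: what is moved stays moved. The work goes in short steps, Python scripts to look and compute and a shell command to move; the robot and the scene stay as the last step left them, time stands still between calls to the robot, and variables do not carry over. Pictures are saved under pics/ and viewed, about 8 in all and at most 12, crops included, and the job is handed in when it is done.

```bash
mkdir -p pics; cat > h.py <<'E'
import numpy as np, cv2
from workcell import *
from scipy.spatial.transform import Rotation as Rn
def K(n):
    c=camera_info(n); f=192/np.tan(np.radians(c['fovy'])/2)
    return np.array([[f,0,c['cx']],[0,f,c['cy']],[0,0,1.]]),np.array(c['D'],float),np.array(c['R'],float),np.array(c['t'],float)
def ray(n,uv,k=None):
    k=k or K(n); p=cv2.undistortPoints(np.array(uv,float).reshape(-1,1,2),k[0],k[1]).reshape(-1,2)
    d=np.c_[p,np.ones(len(p))]@k[2]; return -k[2].T@k[3], d   # depth-scaled dirs
def proj(n,X,k=None):
    k=k or K(n); return cv2.projectPoints(np.array(X,float).reshape(-1,1,3),cv2.Rodrigues(k[2])[0],k[3],k[0],k[1])[0].reshape(-1,2)
def tri(obs): # [(name,uv,k)]
    A=np.zeros((3,3));b=np.zeros(3);L=[]
    for n,uv,k in obs:
        o,d=ray(n,uv,k); d=d[0]/np.linalg.norm(d[0]); P=np.eye(3)-np.outer(d,d); A+=P;b+=P@o; L.append((P,o))
    X=np.linalg.solve(A,b); return X,[round(float(np.linalg.norm(P@(X-o))),1) for P,o in L]
def cloud(n,depth,mask,k=None):
    v,u=np.nonzero(mask&(depth>0)); o,d=ray(n,np.c_[u,v],k); return o+d*depth[v,u][:,None]
E
cat > a.py <<'E'
from h import *
im={}
lm={}
for n in ['scene','side']:
    p,d=read_camera(n); np.savez(f'{n}.npz',p=p,d=d); im[n]=p
    for t in ['grip_tab','hook_left','hook_right','loop_bar','stand','dock','hanging_bin']:
        r=landmark_of(t,n)[:2]; lm[n,t]=r
        print(n,t,[(np.round(x['position'],1).tolist(),round(x['conf'],2)) for x in r])
    print(n, np.round(-K(n)[2].T@K(n)[3]))
for t in ['grip_tab','hook_left','hook_right','loop_bar','stand','dock','hanging_bin']:
    if lm['scene',t] and lm['side',t]:
        X,e=tri([(n,lm[n,t][0]['position'][::-1],None) for n in im]); print(t,X.round(1),e)
cv2.imwrite('pics/1.png',cv2.cvtColor(im['scene'],4)); cv2.imwrite('pics/2.png',cv2.cvtColor(im['side'],4))
s=get_state();print(s)
E
python3 a.py
```

```text
scene grip_tab [([244.4, 274.9], 0.92)]
scene hook_left [([243.8, 275.2], 0.21), ([228.4, 179.6], 0.17)]
scene hook_right [([250.1, 262.5], 0.66)]
scene loop_bar [([197.7, 170.6], 0.75), ([201.4, 132.2], 0.42)]
scene stand [([225.6, 177.2], 0.89)]
scene dock [([280.9, 302.0], 0.87)]
scene hanging_bin [([276.9, 274.2], 0.96)]
scene [1320.  435. 1085.]
side grip_tab [([222.0, 224.7], 0.88)]
side hook_left [([226.9, 202.5], 0.96), ([206.1, 201.3], 0.7)]
side hook_right [([207.6, 203.0], 0.81)]
side loop_bar [([137.9, 256.8], 0.79)]
side stand [([167.0, 253.5], 0.91)]
side dock [([259.0, 203.6], 0.74)]
side hanging_bin [([236.7, 204.7], 0.87), ([131.5, 285.2], 0.21)]
side [ 188.  743. 1156.]
grip_tab [606.5  94.8  79. ] [5.5, 5.5]
hook_left [648.2 136.3 123.3] [20.8, 20.8]
hook_right [680.6  93.6 130. ] [0.5, 0.5]
loop_bar [ 637.1 -271.8  146.7] [4.3, 4.3]
stand [ 644.5 -258.2    7.6] [6.8, 6.8]
dock [639.2 207.9  -5.2] [3.4, 3.4]
hanging_bin [673.2 129.2   5.8] [1.1, 1.1]
{'t': 0.8, 'joint_pos': array([-1.17648908e+00,  3.06780557e-01,  1.50639789e+00, -1.41834507e-05,
        1.32840784e+00, -7.34790121e-02]), 'joint_vel': array([-6.84524461e-05,  3.64504503e-04,  1.15366135e-03, -1.72975096e-03,
        8.65099220e-04, -1.17800236e-03]), 'joint_efforts': array([-5.39197736e-04, -4.57391953e+01, -2.52328098e+01, -1.90770902e-04,
        5.49531105e-04,  4.38824401e-06]), 'position': array([ 259.25936444, -513.23722234,  231.31684723]), 'ee_rot': array([ 3.05604222e+00,  7.28118839e-01, -1.97538622e-05]), 'contact_force': array([-0.63996865,  0.08074614,  0.32366679]), 'ft_torque': array([-0.05134456, -0.01647358,  0.04971169]), 'width': 85.56702135476156}
```

View pics/1.png

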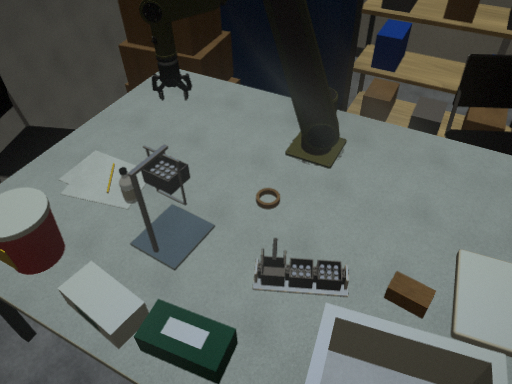

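View pics/2.png

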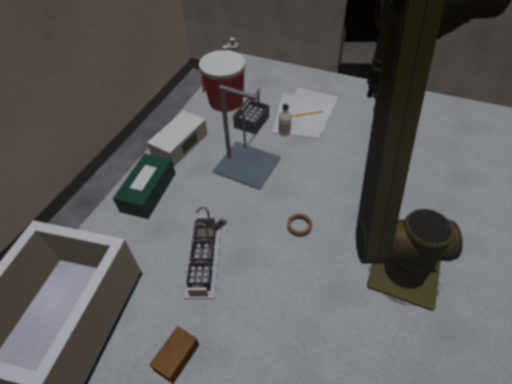

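The scene view (camera looking back at the robot) shows the hooked bin at the left end (-y bay) of the row, near (270,255). The stand is at (170,210), with the loop side facing the robot. The side view agrees: hooks at (203,215), stand plate at (247,165). Next I'll fit poses from the depth.

```bash
cat > b.py <<'E'
from h import *
C={}
for n in ['scene','side']:
    z=np.load(n+'.npz'); d=z['d']
    for t in ['stand','dock','hanging_bin','upper_bin','plain_bin_a','gel_bottle','tape_roll','carton']:
        for i,r in enumerate(silhouettes(t,n)[:2]):
            if r['conf']<.4: continue
            P=cloud(n,d,r['mask']); C[n,t,i]=P
            print(n,t,round(r['conf'],2),len(P),np.percentile(P,[2,50,98],axis=0).round(0).tolist())
    P=C.get((n,'stand',0)); 
    if P is not None:
        q=P[(P[:,2]>4)&(P[:,2]<25)]; print('base',cv2.minAreaRect(q[:,:2].astype(np.float32)),np.median(q[:,2]))
        q=P[(P[:,2]>60)&(P[:,2]<330)]; print('post',np.median(q,axis=0))
        q=P[(P[:,2]>345)]; print('arm',cv2.minAreaRect(q[:,:2].astype(np.float32)),len(q))
    q=np.vstack([C[k] for k in C if k[0]==n and k[1] in('dock','hanging_bin','plain_bin_a')]); q=q[(q[:,2]<75)]
    print('row',cv2.minAreaRect(q[:,:2].astype(np.float32)))
E
python3 b.py
```

```text
scene stand 0.86 5086 [[571.0, -377.0, -1.0], [680.0, -253.0, 12.0], [785.0, -161.0, 361.0]]
scene dock 0.67 1003 [[560.0, 68.0, -4.0], [674.0, 226.0, 7.0], [734.0, 347.0, 58.0]]
scene hanging_bin 0.71 793 [[619.0, 85.0, 4.0], [661.0, 119.0, 34.0], [717.0, 167.0, 117.0]]
scene upper_bin 0.86 1399 [[520.0, -417.0, -2.0], [656.0, -243.0, 274.0], [698.0, -194.0, 317.0]]
scene plain_bin_a 0.91 798 [[600.0, 162.0, 3.0], [648.0, 202.0, 42.0], [686.0, 245.0, 63.0]]
scene plain_bin_a 0.6 725 [[569.0, 241.0, 9.0], [617.0, 280.0, 44.0], [653.0, 321.0, 63.0]]
scene gel_bottle 0.75 753 [[601.0, 164.0, 6.0], [647.0, 204.0, 42.0], [686.0, 246.0, 63.0]]
scene gel_bottle 0.49 811 [[587.0, 75.0, 0.0], [676.0, 226.0, 7.0], [733.0, 346.0, 58.0]]
scene tape_roll 0.63 319 [[340.0, -83.0, -2.0], [386.0, -41.0, 19.0], [424.0, 2.0, 25.0]]
scene carton 0.85 1239 [[528.0, 460.0, 7.0], [581.0, 516.0, 57.0], [602.0, 569.0, 62.0]]
base ((632.6085205078125, -395.2929382324219), (539.0222778320312, 255.32777404785156), 71.09444427490234) 9.826846032819958
post [ 673.614654   -253.96241143  272.25593183]
arm ((688.
[... 713 characters left out ...]
42.0, 197.0, 48.0], [680.0, 246.0, 66.0]]
side gel_bottle 0.92 353 [[576.0, -629.0, 3.0], [599.0, -486.0, 78.0], [630.0, -472.0, 152.0]]
side tape_roll 0.57 381 [[335.0, -81.0, -3.0], [378.0, -34.0, 20.0], [421.0, 5.0, 28.0]]
side carton 0.61 1570 [[516.0, 461.0, 1.0], [549.0, 524.0, 60.0], [595.0, 578.0, 65.0]]
base ((734.2218017578125, -398.49786376953125), (274.84027099609375, 583.6493530273438), 20.631914138793945) 11.434180988259186
post [ 652.1171674  -251.5531342   274.96500289]
arm ((682.5317993164062, -270.823486328125), (114.78841400146484, 145.8043212890625), 59.864990234375) 256
row ((637.6262817382812, 200.1757049560547), (98.90496826171875, 300.77978515625), 20.436382293701172)
```

```bash
cat > c.py <<'E'
from h import *
from scipy.optimize import minimize
def rectfit(q,w,h,x0):
    # centre,yaw of w(x) x h(y) rectangle: coverage score
    g=np.stack(np.meshgrid(np.linspace(-w/2,w/2,23),np.linspace(-h/2,h/2,23)),-1).reshape(-1,2)
    best=None
    def cost(v):
        c,s=np.cos(v[2]),np.sin(v[2]); l=(q-v[:2])@np.array([[c,-s],[s,c]])
        ex=np.maximum(np.abs(l)-[w/2,h/2],0); return np.minimum(np.hypot(*ex.T),15).mean()
    r=[minimize(cost,np.array(x0)+[a,b,c],method='Nelder-Mead') for a in(-15,15) for b in(-15,15) for c in(-.1,.1)]
    r=min(r,key=lambda r:r.fun); return r.x.round(3),round(r.fun,2)
for n in ['scene','side']:
    z=np.load(n+'.npz'); P=cloud(n,z['d'],np.ones((384,512),bool))
    q=P[(P[:,2]>6)&(P[:,2]<18)&(P[:,0]>500)&(P[:,0]<850)&(P[:,1]>-420)&(P[:,1]<-110)]
    m=np.zeros((350,350),np.uint8); m[(q[:,0]-500).astype(int),(q[:,1]+450).astype(int)]=255
    m=cv2.morphologyEx(cv2.morphologyEx(m,3,np.ones((9,9))),2,np.ones((25,25)))
    pt=np.argwhere(m>0).astype(np.float32)+[500,-450]
    print(n,'plate',cv2.minAreaRect(pt.astype(np.float32)))
    b=(P[:,0]>600)&(P[:,0]<850)&(P[:,1]>-420)&(P[:,1]<-150)
    for a,c in [(30,90),(90,150),(310,345),(354,375)]:
        s=P[b&(P[:,2]>a)&(P[:,2]<c)]; print(a,len(s),np.median(s,axis=0).round(1) if len(s) else '', cv2.minAreaRect(s[:,:2].astype(np.float32)) if len(s)>5 else '')
    q=P[(P[:,2]>20)&(P[:,2]<70)&(P[:,0]>520)&(P[:,0]<760)&(P[:,1]>40)&(P[:,1]<380)]
    print('row',rectfit(q[:,:2],76,270,[640,200,.35]))
E
python3 c.py
```

```text
scene plate ((679.5529174804688, -256.311767578125), (197.6468505859375, 218.81507873535156), 85.60128784179688)
30 66 [ 768.4 -255.7   59.7] ((768.9281616210938, -256.9739685058594), (12.782941818237305, 18.142183303833008), 40.10206985473633)
90 73 [ 768.7 -255.8  122.8] ((766.7398681640625, -256.10028076171875), (14.023290634155273, 17.861820220947266), 59.40177536010742)
310 147 [ 657.9 -255.   333. ] ((682.83251953125, -276.56011962890625), (127.42925262451172, 142.0449981689453), 60.076358795166016)
354 255 [ 708.  -254.5  360.6] ((700.410400390625, -256.9007873535156), (20.24988555908203, 149.72474670410156), 87.8062973022461)
row (array([6.41494e+02, 2.03625e+02, 3.82000e-01]), np.float64(0.16))
side plate ((676.9017944335938, -251.55780029296875), (195.44309997558594, 213.96173095703125), 85.96228790283203)
30 46 [ 758.6 -254.    60.8] ((759.6483764648438, -254.1414794921875), (17.359943389892578, 13.67935562133789), 27.06611442565918)
90 49 [ 759.  -255.1  118.3] ((760.1593017578125, -256.2693176269531), (17.493221282958984, 16.4559326171875), 32.87902069091797)
310 87 [ 658.4 -256.2  329.3] ((678.6138916015625, -239.40069580078125), (143.52008056640625, 125.67286682128906), 28.63751792907715)
354 190 [ 696.4 -253.7  362.9] ((698.189697265625, -256.3603210449219), (20.936565399169922, 150.21051025390625), 85.64219665527344)
row (array([6.36593e+02, 2.09705e+02, 3.51000e-01]), np.float64(0.23))
```

```bash
cat > plan.py <<'E'
from h import *
def toolR(yaw,tilt=40,flip=False):
    t=np.radians(tilt); c,s=np.cos(yaw),np.sin(yaw); xb=np.array([c,s,0]); yb=np.array([-s,c,0]);zb=np.array([0,0,1.])
    z=np.sin(t)*xb-np.cos(t)*zb; y=-yb; return np.column_stack([np.cross(y,z),y,z])
def delta(p0,R0,p1,R1):
    return np.r_[R0.T@(np.array(p1)-p0)/120,Rn.from_matrix(R0.T@R1).as_rotvec()/.5].round(3)
def cur():
    s=get_state(); return s['position'],Rn.from_rotvec(s['ee_rot']).as_matrix()
def path(wps,p0=None,R0=None):
    # wps: (tcp,R); splits to <=115mm steps, <.45rad
    if p0 is None: p0,R0=cur()
    for p1,R1 in wps:
        p1=np.array(p1,float); rv=Rn.from_matrix(R0.T@R1).as_rotvec()
        n=int(np.ceil(max(np.linalg.norm(p1-p0)/118,np.linalg.norm(rv)/.48,.01)))
        a,A=p0,R0
        for i in range(1,n+1):
            b=p0+(p1-p0)*i/n; B=R0@Rn.from_rotvec(rv*i/n).as_matrix()
            print(dict(zip(['dx','dy','dz','wx','wy','wz'],delta(a,A,b,B).tolist())),'->',b.round(0)); a,A=b,B
        p0,R0=p1,R1
E
python3 - <<'E'
from plan import *
yaw=.36; R=toolR(yaw); g=np.array([608,100,90.]); tcp=g+19*R[:,2]
path([(tcp-R[:,2]*150+[0,0,30],R)])
k=K('wrist');p,Rc=cur(); print('cam in tool',Rc.T@(-k[2].T@k[3]-p),(k[2]@Rc).round(2))
E
```

```text
{'dx': 0.7, 'dy': -0.554, 'dz': 0.015, 'wx': -0.013, 'wy': 0.232, 'wz': 0.034} -> [ 304. -416.  229.]
{'dx': 0.684, 'dy': -0.567, 'dz': 0.092, 'wx': -0.013, 'wy': 0.232, 'wz': 0.034} -> [ 349. -319.  228.]
{'dx': 0.659, 'dy': -0.579, 'dz': 0.167, 'wx': -0.013, 'wy': 0.232, 'wz': 0.034} -> [ 394. -221.  226.]
{'dx': 0.626, 'dy': -0.591, 'dz': 0.238, 'wx': -0.013, 'wy': 0.232, 'wz': 0.034} -> [ 439. -124.  224.]
{'dx': 0.584, 'dy': -0.604, 'dz': 0.305, 'wx': -0.013, 'wy': 0.232, 'wz': 0.034} -> [484. -27. 222.]
{'dx': 0.534, 'dy': -0.615, 'dz': 0.366, 'wx': -0.013, 'wy': 0.232, 'wz': 0.034} -> [529.  70. 220.]
cam in tool [  67.22990011    0.53665859 -141.79737287] [[-0.    1.    0.  ]
 [-0.97 -0.   -0.26]
 [-0.26 -0.    0.97]]
```

```bash
python3 -m handwheel '[{"dx":0.7,"dy":-0.554,"dz":0.015,"wx":-0.013,"wy":0.232,"wz":0.034,"grip":0},{"dx":0.7,"dy":-0.554,"dz":0.015,"wx":-0.013,"wy":0.232,"wz":0.034,"grip":0},{"dx":0.7,"dy":-0.554,"dz":0.015,"wx":-0.013,"wy":0.232,"wz":0.034,"grip":0},{"dx":0.7,"dy":-0.554,"dz":0.015,"wx":-0.013,"wy":0.232,"wz":0.034,"grip":0}]'
python3 -m handwheel '[{"dx":0.684,"dy":-0.567,"dz":0.092,"wx":-0.013,"wy":0.232,"wz":0.034,"grip":0},{"dx":0.684,"dy":-0.567,"dz":0.092,"wx":-0.013,"wy":0.232,"wz":0.034,"grip":0},{"dx":0.684,"dy":-0.567,"dz":0.092,"wx":-0.013,"wy":0.232,"wz":0.034,"grip":0},{"dx":0.684,"dy":-0.567,"dz":0.092,"wx":-0.013,"wy":0.232,"wz":0.034,"grip":0}]'
python3 -m handwheel '[{"dx":0.659,"dy":-0.579,"dz":0.167,"wx":-0.013,"wy":0.232,"wz":0.034,"grip":0},{"dx":0.659,"dy":-0.579,"dz":0.167,"wx":-0.013,"wy":0.232,"wz":0.034,"grip":0},{"dx":0.659,"dy":-0.579,"dz":0.167,"wx":-0.013,"wy":0.232,"wz":0.034,"grip":0},{"dx":0.659,"dy":-0.579,"dz":0.167,"wx":-0.013,"wy":0.232,"wz":0.034,"grip":0}]'
python3 -m handwheel '[{"dx":0.626,"dy":-0.591,"dz":0.238,"wx":-0.013,"wy":0.232,"wz":0.034,"grip":0},{"dx":0.626,"dy":-0.591,"dz":0.238,"wx":-0.013,"wy":0.232,"wz":0.034,"grip":0},{"dx":0.626,"dy":-0.591,"dz":0.238,"wx":-0.013,"wy":0.232,"wz":0.034,"grip":0},{"dx":0.626,"dy":-0.591,"dz":0.238,"wx":-0.013,"wy":0.232,"wz":0.034,"grip":0}]'
python3 -m handwheel '[{"dx":0.584,"dy":-0.604,"dz":0.305,"wx":-0.013,"wy":0.232,"wz":0.034,"grip":0},{"dx":0.584,"dy":-0.604,"dz":0.305,"wx":-0.013,"wy":0.232,"wz":0.034,"grip":0},{"dx":0.584,"dy":-0.604,"dz":0.305,"wx":-0.013,"wy":0.232,"wz":0.034,"grip":0},{"dx":0.584,"dy":-0.604,"dz":0.305,"wx":-0.013,"wy":0.232,"wz":0.034,"grip":0}]'
cat > look.py <<'E'
from plan import *; import sys
s=get_state(); print(s['t'],s['position'].round(1),s['width'],s['contact_force'].round(1))
n='wrist'; k=K(n); p,d=read_camera(n); tag=sys.argv[1]
np.savez(tag+'.npz',p=p,d=d,K=k[0],D=k[1],R=k[2],t=k[3])
for t in sys.argv[2:]:
    for r in landmark_of(t,n)[:2]:
        u=r['position'][::-1]; v,w=int(r['position'][0]),int(r['position'][1])
        o,dr=ray(n,u,k); z=np.median(d[max(v-1,0):v+2,max(w-1,0):w+2]); print(t,round(r['conf'],2),np.round(u,1).tolist(),'depthpt',(o+dr[0]*z).round(1))
cv2.imwrite(f'pics/{tag}.png',cv2.cvtColor(p,4))
E
python3 look.py w1 grip_tab hook_left hook_right hanging_bin dock plain_bin_a
```

```text
t: 1.93
position: [304.4, -411.0, 229.2]
ee_rot: [-3.032, -0.698, -0.18]
contact_force: [-0.6, 0.0, -0.5]
width: 42.6
t: 2.27
position: [349.0, -314.5, 227.5]
ee_rot: [-3.004, -0.664, -0.354]
contact_force: [-0.2, 0.3, 0.2]
width: 42.5
t: 2.6
position: [393.8, -218.3, 225.6]
ee_rot: [-2.966, -0.63, -0.525]
contact_force: [-0.2, -0.2, 0.4]
width: 42.7
t: 2.93
position: [439.2, -121.9, 223.7]
ee_rot: [-2.919, -0.594, -0.693]
contact_force: [0.1, 0.1, -0.2]
width: 42.7
t: 3.27
position: [484.8, -24.8, 221.9]
ee_rot: [-2.862, -0.557, -0.858]
contact_force: [1.2, -0.1, 0.5]
width: 42.8
3.2667 [484.8 -24.8 221.9] 42.78819476796571 [ 1.2 -0.1  0.5]
grip_tab 0.72 [195.5, 114.2] depthpt [606.   94.9 103.8]
hook_right 0.59 [221.2, 38.9] depthpt [680.1  94.2 137.1]
hanging_bin 0.8 [208.3, 106.8] depthpt [643.2 104.3  62.1]
plain_bin_a 0.65 [149.5, 108.6] depthpt [614.6 171.8  60.4]
plain_bin_a 0.63 [467.6, 219.4] depthpt [ 645.7 -251.7   10.6]
```

```bash
python3 -m handwheel '[{"dx":0.534,"dy":-0.615,"dz":0.366,"wx":-0.013,"wy":0.232,"wz":0.034,"grip":0},{"dx":0.534,"dy":-0.615,"dz":0.366,"wx":-0.013,"wy":0.232,"wz":0.034,"grip":0},{"dx":0.534,"dy":-0.615,"dz":0.366,"wx":-0.013,"wy":0.232,"wz":0.034,"grip":0},{"dx":0.534,"dy":-0.615,"dz":0.366,"wx":-0.013,"wy":0.232,"wz":0.034,"grip":0},{"dx":0.534,"dy":-0.615,"dz":0.366,"wx":-0.013,"wy":0.232,"wz":0.034,"grip":0}]'
python3 look.py w2 grip_tab hook_left hook_right hanging_bin dock
cat > d.py <<'E'
from h import *
z=np.load('w2.npz'); k=(z['K'],z['D'],z['R'],z['t']); P=cloud('wrist',z['d'],np.ones((384,512),bool),k)
P=P[(abs(P[:,0]-640)<150)&(abs(P[:,1]-200)<190)&(P[:,2]>15)&(P[:,2]<160)]
q=P[P[:,2]>100]; 
np.save('w2c.npy',P)
# tab points: within 35 of expected line
yaw=.36;c,s=np.cos(yaw),np.sin(yaw)
L=(P[:,:2]-[608,100])@np.array([[c,-s],[s,c]])
m=(abs(L[:,1])<16)&(P[:,2]>66)&(P[:,2]<110)&(L[:,0]<30)
for a in range(66,110,6):
    mm=m&(P[:,2]>=a)&(P[:,2]<a+6)
    if mm.sum()>5: print(a,mm.sum(),np.percentile(L[mm],[3,50,97],axis=0).round(1).tolist(),np.median(P[mm],axis=0).round(1))
q=P[(P[:,2]>112)]; print('hooks',len(q)); 
_,lab,ce=cv2.kmeans(q.astype(np.float32),2,None,(3,20,1),3,2) if len(q)>4 else (0,0,0); print(ce)
from c import rectfit
q=P[(P[:,2]>48)&(P[:,2]<62)]; print('row',rectfit(q[:,:2],73,270,[640,205,.36]))
E
python3 d.py | grep -v -e plate -e scene
```

```text
t: 4.03
position: [529.1, 71.9, 219.7]
ee_rot: [-2.796, -0.517, -1.016]
contact_force: [-0.3, -0.1, 0.2]
width: 42.6
4.0333 [529.1  71.9 219.7] 42.586352992930806 [-0.3 -0.1  0.2]
grip_tab 0.92 [258.3, 191.4] depthpt [608.5 101.7 107.9]
hook_left 0.58 [222.9, 118.5] depthpt [657.4 157.8 137.1]
hook_right 0.57 [294.0, 122.5] depthpt [679.9  91.2 134.4]
hanging_bin 0.92 [259.4, 177.9] depthpt [639.4 112.1  74.8]
hanging_bin 0.74 [291.4, 119.4] depthpt [680.6  94.4 136.9]
78 7 [[27.7, -4.6], [28.5, -0.3], [28.8, 5.9]] [634.  109.4  81.8]
84 16 [[23.0, -4.1], [24.7, 1.3], [27.3, 6.2]] [631.  110.4  86.6]
90 33 [[-12.6, -5.3], [18.1, -0.3], [21.4, 5.1]] [624.4 104.3  94.5]
96 112 [[-12.3, -5.3], [-8.4, 0.7], [15.6, 5.7]] [600.   98.1  99.2]
102 136 [[-5.9, -5.2], [-1.5, 0.7], [10.5, 5.7]] [606.6 100.2 105.1]
108 51 [[0.7, -4.6], [3.2, -0.2], [6.8, 5.7]] [611.  101.6 109. ]
hooks 512
[[651.5251   153.33641  129.14874 ]
 [676.48627   93.176155 128.95633 ]]
30 66 [ 768.4 -255.7   59.7] ((768.9281616210938, -256.9739685058594), (12.782941818237305, 18.142183303833008), 40.10206985473633)
90 7
[... 433 characters left out ...]
82000e-01]), np.float64(0.16))
30 46 [ 758.6 -254.    60.8] ((759.6483764648438, -254.1414794921875), (17.359943389892578, 13.67935562133789), 27.06611442565918)
90 49 [ 759.  -255.1  118.3] ((760.1593017578125, -256.2693176269531), (17.493221282958984, 16.4559326171875), 32.87902069091797)
310 87 [ 658.4 -256.2  329.3] ((678.6138916015625, -239.40069580078125), (143.52008056640625, 125.67286682128906), 28.63751792907715)
354 190 [ 696.4 -253.7  362.9] ((698.189697265625, -256.3603210449219), (20.936565399169922, 150.21051025390625), 85.64219665527344)
row (array([6.36593e+02, 2.09705e+02, 3.51000e-01]), np.float64(0.23))
row (array([6.40054e+02, 2.04176e+02, 3.78000e-01]), np.float64(0.17))
```

View pics/w2.png

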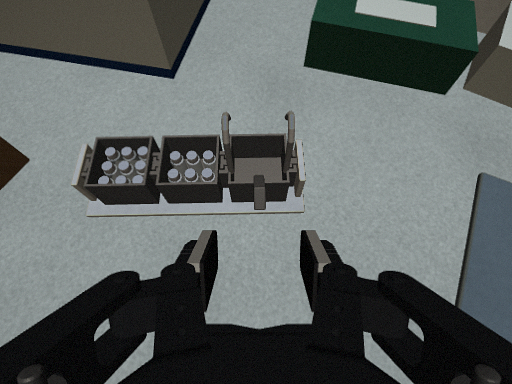

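The wrist view shows the hooked bin at the right (-y) end, with its tab at (259,192) and hooks at (227,118) and (291,117). Three independent estimates put the grip point at about (614,103,90) with yaw 0.38, and the height agrees with the text.

```bash
python3 - <<'E'
from plan import *
R=toolR(.38); g=np.array([614,102.7,90.]); tcp=g+19*R[:,2]
path([(tcp-R[:,2]*60,R),(tcp,R)])
E
```

```text
{'dx': -0.056, 'dy': -0.007, 'dz': 0.489, 'wx': 0.016, 'wy': 0.001, 'wz': -0.016} -> [559.  81. 171.]
{'dx': -0.056, 'dy': -0.004, 'dz': 0.489, 'wx': 0.016, 'wy': 0.001, 'wz': -0.016} -> [590.  93. 121.]
{'dx': -0.0, 'dy': -0.0, 'dz': 0.5, 'wx': 0.0, 'wy': 0.0, 'wz': 0.0} -> [625. 107.  75.]
```

```bash
python3 -m handwheel '[{"dx":-0.112,"dy":-0.011,"dz":0.3,"wx":0.032,"wy":0.002,"wz":-0.032,"grip":0},{"dx":-0.112,"dy":-0.011,"dz":0.65,"wx":0.032,"wy":0.002,"wz":-0.032,"grip":0},{"dx":-0.112,"dy":-0.011,"dz":0.978,"wx":0.032,"wy":0.002,"wz":-0.032,"grip":0},{"dx":-0.112,"dy":-0.011,"dz":0.978,"wx":0.032,"wy":0.002,"wz":-0.032,"grip":0},{"dx":-0.112,"dy":-0.011,"dz":0.978,"wx":0.032,"wy":0.002,"wz":-0.032,"grip":0},{"dx":-0.112,"dy":-0.011,"dz":0.978,"wx":0.032,"wy":0.002,"wz":-0.032,"grip":0}]'
python3 look.py w3 grip_tab hook_left hook_right
python3 - <<'E'
from plan import *
R=toolR(.38); g=np.array([614,102.7,90.]); tcp=g+19*R[:,2]
path([(tcp,R)])
E
```

```text
t: 4.83
position: [589.5, 93.6, 119.3]
ee_rot: [-2.785, -0.537, -1.008]
contact_force: [0.6, -0.4, 0.1]
width: 43.0
4.8333 [589.5  93.6 119.3] 42.97831812197319 [ 0.6 -0.4  0.1]
grip_tab 0.73 [262.4, 219.0] depthpt [608.9  98.5 106.9]
hook_left 0.9 [204.1, 96.8] depthpt [656.8 154.5 136.6]
hook_right 0.92 [310.6, 99.8] depthpt [678.6  95.8 135.7]
{'dx': -0.006, 'dy': 0.008, 'dz': 0.507, 'wx': -0.002, 'wy': -0.002, 'wz': 0.006} -> [625. 107.  75.]
```

View pics/w3.png

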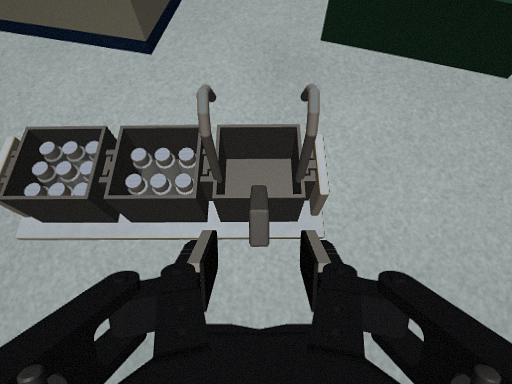

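The tab (260,215) is centred between the pads (215 and 302), so I'll advance and grip.

```bash
python3 -m handwheel '[{"dx":-0.006,"dy":0.006,"dz":0.17,"wz":0.004,"grip":0},{"dx":-0.006,"dy":0.006,"dz":0.34,"wz":0.004,"grip":0},{"dx":-0.006,"dy":0.006,"dz":0.507,"wz":0.004,"grip":0},{"dx":-0.006,"dy":0.006,"dz":0.507,"wz":0.004,"grip":0},{"dx":-0.006,"dy":0.006,"dz":0.507,"wz":0.004,"grip":0},{"dx":-0.006,"dy":0.006,"dz":0.507,"wz":0.004,"grip":1},{"dx":-0.006,"dy":0.006,"dz":0.507,"wz":0.004,"grip":1},{"dx":-0.006,"dy":0.006,"dz":0.507,"wz":0.004,"grip":1},{"dx":-0.006,"dy":0.006,"dz":0.507,"wz":0.004,"grip":1},{"dx":-0.006,"dy":0.006,"dz":0.507,"wz":0.004,"grip":1},{"dx":-0.006,"dy":0.006,"dz":0.507,"wz":0.004,"grip":1}]'
python3 - <<'E'
from plan import *
p,R=cur(); print(p,p-19*R[:,2],get_state()['contact_force'])
path([(p+[0,0,70],R)])
E
```

```text
[589.17147958  93.80066337 122.47029843] [577.82271727  89.24279876 137.01098151] [ 0.20034351 -0.55003258  0.62180044]
{'dx': 0.375, 'dy': 0.001, 'dz': -0.446, 'wx': 0.0, 'wy': 0.0, 'wz': 0.0} -> [589.  94. 192.]invalid input at $[0]: expected keys dx, dy, dz, wx, wy, wz, grip
```

```bash
python3 -m handwheel '[{"dx":0,"dy":0,"dz":0.17,"wx":0,"wy":0,"wz":0,"grip":0},{"dx":0,"dy":0,"dz":0.34,"wx":0,"wy":0,"wz":0,"grip":0},{"dx":0,"dy":0,"dz":0.507,"wx":0,"wy":0,"wz":0,"grip":0},{"dx":0,"dy":0,"dz":0.507,"wx":0,"wy":0,"wz":0,"grip":0},{"dx":0,"dy":0,"dz":0.507,"wx":0,"wy":0,"wz":0,"grip":0},{"dx":0,"dy":0,"dz":0.507,"wx":0,"wy":0,"wz":0,"grip":1},{"dx":0,"dy":0,"dz":0.507,"wx":0,"wy":0,"wz":0,"grip":1},{"dx":0,"dy":0,"dz":0.507,"wx":0,"wy":0,"wz":0,"grip":1},{"dx":0,"dy":0,"dz":0.507,"wx":0,"wy":0,"wz":0,"grip":1},{"dx":0,"dy":0,"dz":0.507,"wx":0,"wy":0,"wz":0,"grip":1},{"dx":0,"dy":0,"dz":0.507,"wx":0,"wy":0,"wz":0,"grip":1}]'
python3 - <<'E'
from plan import *
p,R=cur(); s=get_state(); print(p,p-19*R[:,2],s['contact_force'],s['ft_torque'],s['width'])
path([(p+[0,0,70],R)])
E
```

```text
t: 5.95
position: [625.4, 108.8, 75.9]
ee_rot: [-2.783, -0.54, -1.015]
contact_force: [-4.2, -2.3, 7.7]
width: 11.2
[625.3914075  108.7928935   75.90528516] [614.04306706 104.22743185  90.44391402] [-4.2070398  -2.29414525  7.7009124 ] [-0.1105546   0.14727896  0.01898952] 11.17874214756999
{'dx': 0.376, 'dy': 0.0, 'dz': -0.446, 'wx': 0.0, 'wy': 0.0, 'wz': 0.0} -> [625. 109. 146.]
```

```bash
python3 -m handwheel '[{"dx":0.02,"dy":0,"dz":-0.024,"wx":0,"wy":0,"wz":0,"grip":1},{"dx":0.04,"dy":0,"dz":-0.048,"wx":0,"wy":0,"wz":0,"grip":1},{"dx":0.07,"dy":0,"dz":-0.083,"wx":0,"wy":0,"wz":0,"grip":1},{"dx":0.11,"dy":0,"dz":-0.131,"wx":0,"wy":0,"wz":0,"grip":1},{"dx":0.15,"dy":0,"dz":-0.178,"wx":0,"wy":0,"wz":0,"grip":1},{"dx":0.19,"dy":0,"dz":-0.226,"wx":0,"wy":0,"wz":0,"grip":1},{"dx":0.23,"dy":0,"dz":-0.274,"wx":0,"wy":0,"wz":0,"grip":1},{"dx":0.27,"dy":0,"dz":-0.321,"wx":0,"wy":0,"wz":0,"grip":1},{"dx":0.31,"dy":0,"dz":-0.369,"wx":0,"wy":0,"wz":0,"grip":1},{"dx":0.35,"dy":0,"dz":-0.416,"wx":0,"wy":0,"wz":0,"grip":1},{"dx":0.375,"dy":0,"dz":-0.446,"wx":0,"wy":0,"wz":0,"grip":1},{"dx":0.375,"dy":0,"dz":-0.446,"wx":0,"wy":0,"wz":0,"grip":1}]'
python3 look.py w4 hook_left hook_right grip_tab
python3 - <<'E'
from plan import *
s=get_state(); print(s['contact_force'],s['ft_torque'],s['width'])
z=np.load('w4.npz'); k=tuple(z[c] for c in 'KDRt'); p,R=cur()
P=cloud('wrist',z['d'],np.ones((384,512),bool),k)
# bin frame from nominal grip
g=p-19*R[:,2]; yaw=np.arctan2(R[1,2],R[0,2]); tilt=np.degrees(np.arctan2(np.hypot(*R[:2,2]),-R[2,2])); print('yaw',yaw,'tilt',tilt)
c,sn=np.cos(yaw),np.sin(yaw); B=np.array([[c,-sn,0],[sn,c,0],[0,0,1]])
L=(P-g)@B+[-62,0,82]
q=L[(abs(L[:,0])<45)&(abs(L[:,1])<50)&(L[:,2]>100)&(L[:,2]<150)]
for sg in(1,-1):
    h=q[q[:,1]*sg>15]; t=h[h[:,2]>122]; print(sg,len(h),np.median(h,0).round(1),'ztop',np.percentile(h[:,2],97).round(1),'x rng',np.percentile(h[:,0],[3,97]).round(1),'top',np.median(t,0).round(1))
q=L[(abs(L[:,0])<45)&(abs(L[:,1])<45)&(L[:,2]>47)&(L[:,2]<62)]; print('rim',len(q),np.percentile(q,[2,50,98],0).round(1).tolist())
E
```

```text
t: 6.95
position: [625.6, 109.0, 145.6]
ee_rot: [-2.783, -0.541, -1.015]
contact_force: [-0.2, -0.6, -1.8]
width: 11.3
6.95 [625.6 109.  145.6] 11.333458776052872 [-0.2 -0.6 -1.8]
hook_left 0.77 [181.5, 92.8] depthpt [657.5 154.7 206.4]
hook_right 0.57 [335.1, 96.4] depthpt [679.4  97.2 205.6]
grip_tab 0.57 [259.7, 265.7] depthpt [610.6 102.1 179.1]
[-0.01682962 -0.23703511 -1.06264086] [-0.21572969  0.53625965 -0.01658122] 11.054039527561331
yaw 0.3841384160486573 tilt 39.92553282531737
1 1700 [ -9.5  31.1 122.5] ztop 131.7 x rng [-18.9  16.5] top [ -4.8  31.4 127.5]
-1 1680 [ -9.7 -32.6 122.3] ztop 131.7 x rng [-19.  16.] top [ -5.1 -32.7 127.5]
rim 3051 [[-34.8, -36.5, 47.3], [4.3, -1.1, 54.8], [34.6, 34.8, 60.0]]
```

View pics/w4.png

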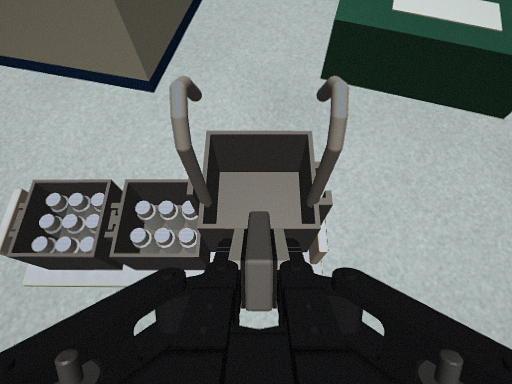

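The bin is lifted clear and sits at its nominal pose in the grip to within about 1 mm. Its neighbours stayed in the dock. Next I'll carry it to a point ahead of the stand.

```bash
python3 - <<'E'
from plan import *
yaw=-.06; R=toolR(yaw); xb=np.array([np.cos(yaw),np.sin(yaw),0])
g=np.array([648,-250,0])-172*xb+[0,0,170]
path([(g+19*R[:,2],R)])
E
```

```text
{'dx': -0.396, 'dy': 0.569, 'dz': -0.363, 'wx': -0.143, 'wy': 0.001, 'wz': 0.17} -> [591.  22. 147.]
{'dx': -0.345, 'dy': 0.625, 'dz': -0.32, 'wx': -0.143, 'wy': 0.001, 'wz': 0.17} -> [557. -66. 150.]
{'dx': -0.29, 'dy': 0.673, 'dz': -0.274, 'wx': -0.143, 'wy': 0.001, 'wz': 0.17} -> [ 523. -153.  153.]
{'dx': -0.231, 'dy': 0.713, 'dz': -0.225, 'wx': -0.143, 'wy': 0.001, 'wz': 0.17} -> [ 489. -240.  155.]
```

```bash
python3 -m handwheel '[{"dx":-0.1,"dy":0.142,"dz":-0.091,"wx":-0.036,"wy":0,"wz":0.043,"grip":1},{"dx":-0.198,"dy":0.285,"dz":-0.182,"wx":-0.072,"wy":0,"wz":0.085,"grip":1},{"dx":-0.297,"dy":0.427,"dz":-0.272,"wx":-0.107,"wy":0,"wz":0.128,"grip":1},{"dx":-0.396,"dy":0.569,"dz":-0.363,"wx":-0.143,"wy":0.001,"wz":0.17,"grip":1}]'
python3 -m handwheel '[{"dx":-0.086,"dy":0.156,"dz":-0.08,"wx":-0.036,"wy":0,"wz":0.043,"grip":1},{"dx":-0.173,"dy":0.313,"dz":-0.16,"wx":-0.072,"wy":0,"wz":0.085,"grip":1},{"dx":-0.259,"dy":0.469,"dz":-0.24,"wx":-0.107,"wy":0,"wz":0.128,"grip":1},{"dx":-0.345,"dy":0.625,"dz":-0.32,"wx":-0.143,"wy":0.001,"wz":0.17,"grip":1}]'
python3 -m handwheel '[{"dx":-0.073,"dy":0.168,"dz":-0.069,"wx":-0.036,"wy":0,"wz":0.043,"grip":1},{"dx":-0.145,"dy":0.336,"dz":-0.137,"wx":-0.072,"wy":0,"wz":0.085,"grip":1},{"dx":-0.218,"dy":0.505,"dz":-0.206,"wx":-0.107,"wy":0,"wz":0.128,"grip":1},{"dx":-0.29,"dy":0.673,"dz":-0.274,"wx":-0.143,"wy":0.001,"wz":0.17,"grip":1}]'
python3 -m handwheel '[{"dx":-0.058,"dy":0.178,"dz":-0.056,"wx":-0.036,"wy":0,"wz":0.043,"grip":1},{"dx":-0.116,"dy":0.357,"dz":-0.113,"wx":-0.072,"wy":0,"wz":0.085,"grip":1},{"dx":-0.173,"dy":0.535,"dz":-0.169,"wx":-0.107,"wy":0,"wz":0.128,"grip":1},{"dx":-0.231,"dy":0.713,"dz":-0.225,"wx":-0.143,"wy":0.001,"wz":0.17,"grip":1},{"dx":-0.231,"dy":0.713,"dz":-0.225,"wx":-0.143,"wy":0.001,"wz":0.17,"grip":1},{"dx":-0.231,"dy":0.713,"dz":-0.225,"wx":-0.143,"wy":0.001,"wz":0.17,"grip":1}]'
python3 look.py w5 loop_bar stand upper_bin hook_left hook_right
python3 - <<'E'
from plan import *
z=np.load('w5.npz'); k=tuple(z[c] for c in 'KDRt')
P=cloud('wrist',z['d'],np.ones((384,512),bool),k)
a=-.06;c,s=np.cos(a),np.sin(a); L=P.copy(); L[:,:2]=(P[:,:2]-[648,-250])@np.array([[c,-s],[s,c]])
def st(nm,m): print(nm,m.sum(), np.percentile(L[m],[2,50,98],0).round(1).tolist() if m.sum() else '')
m=(abs(L[:,0])<40)&(abs(L[:,1])<80)
st('bar',m&(L[:,2]>150)&(L[:,2]<180)); st('legs+',m&(L[:,2]>180)&(L[:,2]<238)&(L[:,1]>0)); st('legs-',m&(L[:,2]>180)&(L[:,2]<238)&(L[:,1]<0))
b=m&(L[:,2]>155)&(L[:,2]<175)&(abs(L[:,1])<48)
if b.sum()>10: print('barline x=f(y)',np.polyfit(L[b,1],L[b,0],1),'z',np.median(L[b,2]),np.polyfit(L[b,1],L[b,2],1))
f=(L[:,0]<-20)&(L[:,0]>-70)&(abs(L[:,1])<80)&(L[:,2]>245)&(L[:,2]<295); st('front',f)
if f.sum()>10: print(np.polyfit(L[f,1],L[f,0],1))
st('post',(L[:,0]>90)&(L[:,0]<130)&(abs(L[:,1])<40)&(L[:,2]>40)&(L[:,2]<340))
print(get_state())
E
```

```text
t: 7.48
position: [590.8, 21.1, 146.5]
ee_rot: [-2.842, -0.388, -1.033]
contact_force: [0.3, 0.4, -1.4]
width: 11.3
t: 7.82
position: [556.6, -66.6, 149.5]
ee_rot: [-2.893, -0.231, -1.052]
contact_force: [0.5, -0.0, -1.5]
width: 11.2
t: 8.15
position: [522.4, -154.1, 152.4]
ee_rot: [-2.935, -0.071, -1.069]
contact_force: [-0.3, -0.2, -1.9]
width: 11.5
t: 8.65
position: [488.6, -241.6, 155.4]
ee_rot: [2.93, -0.092, 1.069]
contact_force: [0.4, 0.2, -1.5]
width: 11.3
8.65 [ 488.6 -241.6  155.4] 11.299106910093439 [ 0.4  0.2 -1.5]
loop_bar 0.88 [265.4, 25.6] depthpt [ 645.5 -256.5  166.7]
bar 2367 [[-4.5, -64.2, 161.7], [-2.2, -4.9, 166.9], [1.9, 56.1, 178.7]]
legs+ 92 [[-3.5, 50.5, 180.2], [-1.8, 53.5, 182.6], [1.3, 57.7, 185.8]]
legs- 114 [[-5.2, -65.9, 180.1], [-3.6, -61.5, 183.4], [-0.8, -58.5, 186.3]]
barline x=f(y) [ 0.01269329 -1.72282379] z 166.48497482345238 [1.74987144e-03 1.65962243e+02]
front 0 
post 781 [[106.0, -14.4, 41.8], [108.2, -5.7, 76.9], [115.0, 2.8, 116.5]]
{'t': 8.8, 'joint_pos': array([-0.85869951,  0.21746294,  2.19863174,  1.21315626,  0.51538873,
       -0.26026778]), 'joint_vel': array([ 0.01003232, -0.00252041,  0.0021155 , -0.0002043 , -0.00134516,
       -0.00014251]), 'joint_efforts': array([-3.81495729e-01, -3.11826754e+01, -1.65772712e+01,  2.09900111e+00,
        1.08446740e+00, -2.85632472e-03]), 'position': array([ 488.77105003, -239.38312647,  155.19148037]), 'ee_rot': array([ 2.93217858, -0.08831718,  1.06878086]), 'contact_force': array([-0.67545941, -0.08060924, -1.62463024]), 'ft_torque': array([-0.01791433,  0.5614855 ,  0.01432659]), 'width': 11.490475788173839}Traceback (most recent call last):
  File "look.py", line 6, in <module>
    for r in landmark_of(t,n)[:2]:
             ~~~~~~~~~~~^^^^^
ValueError: it knows: carton, dock, gel_bottle, grip_tab, hanging_bin, hook_left, hook_right, loop_bar, plain_bin, stand, tape_roll
```

```bash
python3 look.py w6 loop_bar hook_left hook_right
cat > e.py <<'E'
from plan import *; import sys
z=np.load(sys.argv[1]+'.npz'); k=tuple(z[c] for c in 'KDRt'); P=cloud('wrist',z['d'],np.ones((384,512),bool),k)
a=-.07;c,s=np.cos(a),np.sin(a); L=P.copy(); L[:,:2]=(P[:,:2]-[647.5,-254.2])@np.array([[c,-s],[s,c]])
m=(abs(L[:,0])<30)&(abs(L[:,1])<80)
for y in range(-70,70,10):
    b=m&(L[:,1]>=y)&(L[:,1]<y+10)&(L[:,2]>155)&(L[:,2]<176)
    if b.sum()>10: print(y,b.sum(),np.percentile(L[b],[5,50,95],0).round(1).tolist())
l=m&(L[:,2]>178)&(L[:,2]<235)
for sg in(1,-1):
    b=l&(L[:,1]*sg>40)&(L[:,1]*sg<75); print('leg',sg,b.sum(),np.percentile(L[b],[5,50,95],0).round(1).tolist() if b.sum() else '')
p,R=cur(); g=p-19*R[:,2]; yaw=np.arctan2(R[1,2],R[0,2]); print('g',g.round(1),'yaw',yaw)
c,sn=np.cos(yaw),np.sin(yaw); B=np.array([[c,-sn,0],[sn,c,0],[0,0,1]]); q=(P-g)@B+[-62,0,82]
q=q[(abs(q[:,0])<30)&(abs(q[:,1])<50)&(q[:,2]>100)&(q[:,2]<150)]
for sg in(1,-1):
    h=q[q[:,1]*sg>15]; print('hook',len(h),np.median(h,0).round(1),np.percentile(h[:,2],97).round(1)) if len(h) else 0
E
python3 e.py w6
```

```text
8.8 [ 488.8 -239.4  155.2] 11.490475788173839 [-0.7 -0.1 -1.6]
loop_bar 0.95 [263.2, 26.0] depthpt [ 645.3 -252.1  166.5]
hook_left 0.71 [180.9, 92.0] depthpt [ 537.5 -211.3  216.3]
hook_right 0.69 [337.0, 95.5] depthpt [ 532.6 -273.6  215.4]
hook_right 0.26 [473.7, 169.5] depthpt [ 593.3 -480.3   28. ]
-70 34 [[-3.4, -61.8, 163.2], [-2.3, -60.7, 169.5], [-1.2, -60.1, 175.1]]
-60 253 [[-4.0, -59.4, 162.5], [-2.7, -55.3, 168.0], [0.5, -50.7, 175.3]]
-50 175 [[-4.2, -49.5, 162.3], [-2.4, -45.0, 166.5], [1.8, -40.7, 168.2]]
-40 170 [[-3.7, -39.7, 161.9], [-2.1, -35.0, 166.7], [1.6, -30.5, 168.3]]
-30 165 [[-3.4, -29.3, 161.9], [-1.9, -25.0, 166.4], [1.2, -20.6, 168.1]]
-20 172 [[-3.6, -19.6, 161.6], [-1.9, -15.0, 166.3], [1.2, -10.4, 168.4]]
-10 164 [[-3.4, -9.4, 162.1], [-1.9, -5.1, 166.2], [1.1, -0.1, 168.3]]
0 154 [[-3.3, 0.6, 162.8], [-1.9, 5.3, 166.2], [0.9, 9.9, 168.4]]
10 165 [[-3.4, 10.6, 162.7], [-1.8, 15.0, 166.5], [2.7, 19.8, 168.2]]
20 165 [[-3.2, 20.6, 162.7], [-1.9, 25.0, 166.6], [2.3, 29.5, 168.3]]
30 168 [[-3.3, 30.6, 162.3], [-1.7, 35.0, 166.7], [2.0, 39.6, 168.4]]
40 165 [[-3.7, 40.6, 162.8], [-1.8, 45.0, 166.6], [1.6, 49.4, 168.2]]
50 249 [[-3.8, 50.8, 162.5], [-2.3, 55.5, 167.7], [0.8, 59.5, 174.9]]
60 39 [[-2.7, 60.2, 163.8], [-1.8, 61.0, 170.0], [-0.0, 62.0, 175.4]]
leg 1 124 [[-3.3, 54.7, 178.5], [-2.1, 57.7, 181.4], [0.4, 61.5, 185.0]]
leg -1 142 [[-4.1, -61.1, 178.4], [-2.7, -57.4, 182.3], [-0.1, -54.6, 185.6]]
g [ 476.9 -238.8  170. ] yaw -0.0591260256750543
hook 1669 [ -9.7  31.8 120.6] 129.8
hook 1645 [-10.2 -31.9 120.4] 129.5
```

View pics/w6.png

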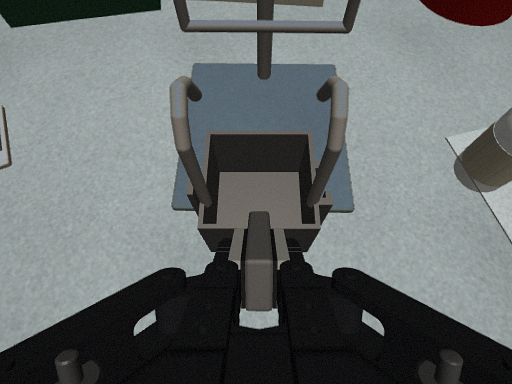

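The view shows the bar at (265,26), level across both legs (180 and 352), with the hooks centred on it at (185,90) and (335,90). The bar centre is at (647.5,-254.2,164.5) with yaw about -0.073. The height agrees with the text.

```bash
python3 - <<'E'
from plan import *
yaw=-.073; R=toolR(yaw); xb=np.array([np.cos(yaw),np.sin(yaw),0]); bar=np.array([647.5,-254.2,0])
f=lambda x,z: (bar+(x-62)*xb+[0,0,82+z]+19*R[:,2],R)
path([f(-50,88),f(1,88)])
E
```

```text
{'dx': 0.377, 'dy': 0.032, 'dz': 0.318, 'wx': -0.018, 'wy': -0.003, 'wz': 0.02} -> [ 548. -247.  155.]
{'dx': 0.326, 'dy': -0.0, 'dz': 0.273, 'wx': 0.0, 'wy': 0.0, 'wz': 0.0} -> [ 599. -251.  155.]
```

```bash
python3 -m handwheel '[{"dx":0.06,"dy":0.01,"dz":0.05,"wx":-0.005,"wy":-0.003,"wz":0.005,"grip":1},{"dx":0.14,"dy":0.02,"dz":0.118,"wx":-0.01,"wy":-0.003,"wz":0.01,"grip":1},{"dx":0.22,"dy":0.03,"dz":0.186,"wx":-0.018,"wy":-0.003,"wz":0.02,"grip":1},{"dx":0.3,"dy":0.032,"dz":0.253,"wx":-0.018,"wy":-0.003,"wz":0.02,"grip":1},{"dx":0.35,"dy":0.032,"dz":0.295,"wx":-0.018,"wy":-0.003,"wz":0.02,"grip":1},{"dx":0.377,"dy":0.032,"dz":0.318,"wx":-0.018,"wy":-0.003,"wz":0.02,"grip":1},{"dx":0.377,"dy":0.032,"dz":0.318,"wx":-0.018,"wy":-0.003,"wz":0.02,"grip":1},{"dx":0.377,"dy":0.032,"dz":0.318,"wx":-0.018,"wy":-0.003,"wz":0.02,"grip":1},{"dx":0.377,"dy":0.032,"dz":0.318,"wx":-0.018,"wy":-0.003,"wz":0.02,"grip":1}]'
python3 look.py w7 hook_left hook_right
python3 e.py w7
python3 - <<'E'
from plan import *
yaw=-.073; R=toolR(yaw); xb=np.array([np.cos(yaw),np.sin(yaw),0]); bar=np.array([647.5,-254.2,0])
f=lambda x,z: (bar+(x-62)*xb+[0,0,82+z]+19*R[:,2],R)
path([f(1,88)])
E
```

```text
t: 9.75
position: [547.1, -247.4, 155.3]
ee_rot: [2.927, -0.108, 1.064]
contact_force: [-0.7, 0.6, -1.1]
width: 11.6
9.75 [ 547.1 -247.4  155.3] 11.555708181210568 [-0.7  0.6 -1.1]
hook_left 0.57 [257.9, 262.9] depthpt [ 532.  -246.   188.8]
hook_right 0.75 [336.2, 98.5] depthpt [ 589.7 -281.8  214.8]
-70 24 [[-2.8, -61.8, 163.7], [-2.3, -60.6, 170.2], [-0.8, -60.1, 175.0]]
-60 145 [[-4.0, -59.5, 164.5], [-3.0, -57.0, 171.3], [-0.3, -54.0, 175.7]]
-50 16 [[-1.2, -42.5, 167.5], [0.8, -41.0, 168.0], [2.1, -40.1, 168.6]]
-40 174 [[-3.4, -39.0, 163.9], [-1.8, -34.6, 167.2], [1.6, -30.4, 168.6]]
-30 190 [[-3.2, -29.5, 163.2], [-1.9, -25.0, 167.0], [1.8, -20.5, 168.5]]
-20 190 [[-3.2, -19.6, 163.2], [-1.7, -15.2, 166.7], [1.9, -10.4, 168.4]]
-10 191 [[-3.2, -9.7, 163.1], [-1.8, -5.3, 166.8], [1.9, -0.3, 168.4]]
0 192 [[-3.1, 0.3, 163.3], [-1.7, 5.0, 166.9], [2.1, 9.7, 168.3]]
10 190 [[-2.9, 10.4, 163.2], [-1.5, 14.8, 167.0], [2.2, 19.5, 168.2]]
20 189 [[-3.0, 20.4, 163.4], [-1.5, 24.8, 167.1], [2.0, 29.5, 168.4]]
30 155 [[-3.0, 30.4, 163.6], [-1.2, 34.0, 167.4], [2.2, 38.5, 168.7]]
50 166 [[-3.5, 54.5, 164.2], [-2.3, 56.9, 170.6], [1.4, 59.6, 175.5]]
60 32 [[-2.5, 60.1, 163.9], [-1.9, 60.9, 170.2], [-0.2, 62.1, 175.0]]
leg 1 880 [[-3.2, 54.7, 180.3], [-2.0, 57.3, 197.9], [0.8, 61.3, 211.3]]
leg -1 882 [[-3.8, -60.8, 180.4], [-2.5, -56.9, 197.7], [0.4, -54.2, 211.5]]
g [ 535.  -246.9  170. ] yaw -0.0752177942322339
hook 1665 [ -9.5  32.3 120.7] 129.7
hook 1641 [ -9.7 -31.4 120.5] 129.5
{'dx': 0.33, 'dy': -0.009, 'dz': 0.277, 'wx': 0.003, 'wy': 0.0, 'wz': -0.002} -> [ 599. -251.  155.]
```

View pics/w7.png

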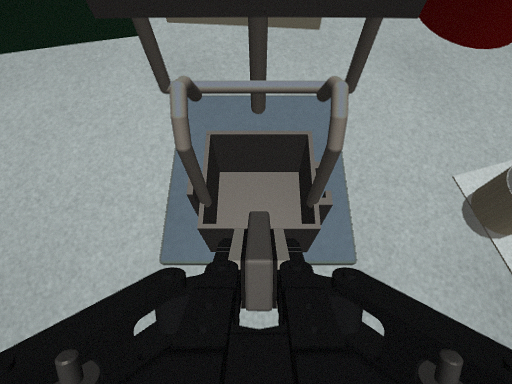

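```bash
python3 -m handwheel '[{"dx":0.05,"dy":0,"dz":0.042,"wx":0,"wy":0,"wz":0,"grip":1},{"dx":0.11,"dy":-0.003,"dz":0.092,"wx":0,"wy":0,"wz":0,"grip":1},{"dx":0.17,"dy":-0.004,"dz":0.143,"wx":0,"wy":0,"wz":0,"grip":1},{"dx":0.23,"dy":-0.004,"dz":0.193,"wx":0,"wy":0,"wz":0,"grip":1},{"dx":0.28,"dy":-0.004,"dz":0.235,"wx":0,"wy":0,"wz":0,"grip":1},{"dx":0.317,"dy":-0.004,"dz":0.266,"wx":0,"wy":0,"wz":0,"grip":1},{"dx":0.317,"dy":-0.004,"dz":0.266,"wx":0,"wy":0,"wz":0,"grip":1},{"dx":0.317,"dy":-0.004,"dz":0.266,"wx":0,"wy":0,"wz":0,"grip":1},{"dx":0.317,"dy":-0.004,"dz":0.266,"wx":0,"wy":0,"wz":0,"grip":1}]'
python3 look.py w8
python3 e.py w8
python3 - <<'E'
from plan import *
p,R=cur(); g=p-19*R[:,2]; yaw=np.arctan2(R[1,2],R[0,2]);b=g+62*np.array([np.cos(yaw),np.sin(yaw),0])-[0,0,82]; print('bin',b.round(1),'bar 647.5,-254.2')
d=b-[647.5,-254.2,0];print(d@[np.cos(.073),-np.sin(.073),0])
path([(p-[0,0,42],R)])
E
```

```text
t: 10.65
position: [596.9, -250.8, 155.3]
ee_rot: [2.927, -0.109, 1.064]
contact_force: [0.0, -0.2, -1.1]
width: 11.5
10.65 [ 596.9 -250.8  155.3] 11.49415447393364 [ 0.  -0.2 -1.1]
-70 14 [[-2.8, -61.4, 164.6], [-2.3, -60.5, 168.8], [-1.7, -60.1, 175.1]]
-60 308 [[-3.4, -59.1, 163.4], [-2.3, -54.8, 167.8], [2.4, -50.7, 174.9]]
-50 122 [[-3.2, -49.9, 162.9], [-1.7, -47.7, 166.9], [2.7, -45.0, 168.4]]
-40 386 [[-20.7, -35.9, 157.1], [-18.7, -32.6, 167.2], [2.4, -30.2, 173.9]]
-30 291 [[-17.3, -29.9, 162.6], [-1.6, -25.5, 167.3], [2.9, -20.7, 168.8]]
-20 275 [[-3.2, -19.6, 163.1], [-1.2, -15.0, 167.2], [3.5, -10.5, 168.7]]
-10 277 [[-3.0, -9.4, 162.9], [-1.1, -5.0, 167.2], [3.6, -0.0, 168.7]]
0 266 [[-3.0, 0.6, 163.2], [-1.1, 5.0, 167.3], [3.3, 9.5, 168.8]]
10 270 [[-3.0, 10.5, 163.0], [-1.1, 15.0, 167.3], [3.6, 19.5, 168.7]]
20 328 [[-18.2, 20.7, 161.1], [-1.7, 26.3, 167.2], [3.3, 29.8, 169.9]]
30 327 [[-20.3, 30.2, 157.3], [-19.0, 32.4, 167.3], [3.0, 35.2, 174.4]]
40 146 [[-3.0, 44.3, 162.9], [-1.3, 47.4, 167.2], [3.1, 49.8, 168.5]]
50 317 [[-2.8, 50.5, 163.3], [-1.6, 55.2, 168.1], [2.8, 59.3, 175.0]]
60 27 [[-2.4, 60.3, 164.2], [-2.0, 60.9, 170.3], [-0.8, 62.2, 175.3]]
leg 1 74 [[-2.8, 55.3, 178.4], [-2.1, 57.7, 180.2], [-0.5, 60.6, 182.9]]
leg -1 73 [[-3.6, -60.0, 178.2], [-2.6, -57.0, 180.2], [-0.5, -54.9, 183.0]]
g [ 584.7 -249.9  169.9] yaw -0.07448179255851996
hook 394 [-17.9  32.1 110.1] 115.1
hook 401 [-18. -32. 110.] 115.1
bin [ 646.5 -254.6   87.9] bar 647.5,-254.2
-0.9906191124945297
{'dx': -0.225, 'dy': -0.0, 'dz': 0.268, 'wx': 0.0, 'wy': 0.0, 'wz': 0.0} -> [ 597. -251.  113.]
```

View pics/w8.png

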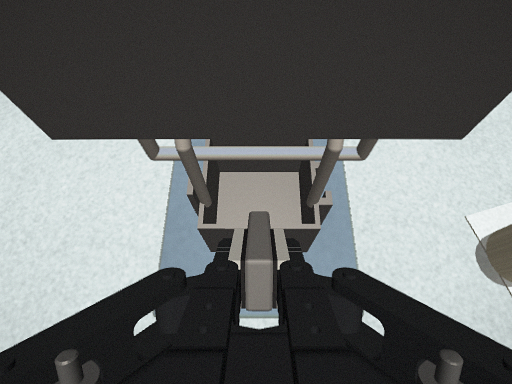

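The shanks (185 and 333, row 170) are in front of the bar, the hook arches are over it, and the bar hasn't moved. Lowering now.

```bash
python3 -m handwheel '[{"dx":-0.025,"dy":0,"dz":0.03,"wx":0,"wy":0,"wz":0,"grip":1},{"dx":-0.05,"dy":0,"dz":0.06,"wx":0,"wy":0,"wz":0,"grip":1},{"dx":-0.08,"dy":0,"dz":0.095,"wx":0,"wy":0,"wz":0,"grip":1},{"dx":-0.11,"dy":0,"dz":0.131,"wx":0,"wy":0,"wz":0,"grip":1},{"dx":-0.14,"dy":0,"dz":0.167,"wx":0,"wy":0,"wz":0,"grip":1},{"dx":-0.17,"dy":0,"dz":0.202,"wx":0,"wy":0,"wz":0,"grip":1},{"dx":-0.19,"dy":0,"dz":0.226,"wx":0,"wy":0,"wz":0,"grip":1},{"dx":-0.203,"dy":0,"dz":0.243,"wx":0,"wy":0,"wz":0,"grip":1},{"dx":-0.203,"dy":0,"dz":0.243,"wx":0,"wy":0,"wz":0,"grip":1},{"dx":-0.203,"dy":0,"dz":0.243,"wx":0,"wy":0,"wz":0,"grip":1}]'
python3 look.py w9 ; python3 e.py w9 | grep -E '^(-10|0|10|leg|g|hook)'
python3 -c "
from plan import *
s=get_state();print(s['ft_torque'],s['contact_force'])"
```

```text
t: 11.53
position: [597.2, -251.2, 117.5]
ee_rot: [2.926, -0.109, 1.065]
contact_force: [0.2, -0.1, -1.3]
width: 11.3
11.5333 [ 597.2 -251.2  117.5] 11.325381746367725 [ 0.2 -0.1 -1.3]
-10 413 [[-3.2, -9.3, 163.4], [-1.5, -4.9, 167.2], [2.3, -0.5, 168.6]]
0 403 [[-3.2, 0.8, 163.4], [-1.5, 5.2, 167.2], [2.3, 9.5, 168.6]]
10 406 [[-3.0, 10.5, 163.3], [-1.5, 15.1, 167.2], [2.5, 19.5, 168.7]]
leg 1 2422 [[-3.2, 54.6, 180.9], [-1.8, 56.7, 200.6], [1.7, 60.7, 213.7]]
leg -1 2388 [[-3.7, -60.3, 180.7], [-2.4, -56.3, 200.4], [1.1, -54.1, 213.6]]
g [ 585.2 -250.4  132.3] yaw -0.07541384202871135
hook 2741 [ -2.4  31.4 117.3] 129.4
hook 2717 [ -2.4 -31.3 117.3] 129.3
[-0.00884727  0.62375761  0.00323338] [-0.54052038  0.51333212 -1.89706571]
```

```bash
python3 -m handwheel '[{"dx":-0.008,"dy":0,"dz":0.01,"wx":0,"wy":0,"wz":0,"grip":1},{"dx":-0.016,"dy":0,"dz":0.019,"wx":0,"wy":0,"wz":0,"grip":1},{"dx":-0.019,"dy":0,"dz":0.022,"wx":0,"wy":0,"wz":0,"grip":1},{"dx":-0.019,"dy":0,"dz":0.022,"wx":0,"wy":0,"wz":0,"grip":1}]'
python3 -m handwheel '[{"dx":-0.003,"dy":0,"dz":0.003,"wx":0,"wy":0,"wz":0,"grip":1},{"dx":-0.005,"dy":0,"dz":0.006,"wx":0,"wy":0,"wz":0,"grip":1},{"dx":-0.005,"dy":0,"dz":0.006,"wx":0,"wy":0,"wz":0,"grip":1}]'
python3 look.py w10 ; python3 e.py w10 | grep -E '^(-10|0|10|leg|g|hook)'
```

```text
t: 11.92
position: [597.4, -251.1, 114.1]
ee_rot: [2.926, -0.109, 1.065]
contact_force: [0.5, 0.2, -1.9]
width: 11.7
t: 12.17
position: [597.6, -251.2, 113.4]
ee_rot: [2.926, -0.108, 1.066]
contact_force: [-1.3, -0.1, -1.2]
width: 11.2
12.1667 [ 597.6 -251.2  113.4] 11.222035960928027 [-1.3 -0.1 -1.2]
-10 468 [[-4.2, -9.4, 162.8], [-2.4, -5.1, 167.1], [2.3, -0.4, 168.6]]
0 465 [[-4.1, 0.4, 162.9], [-2.5, 5.1, 167.1], [1.8, 9.4, 168.5]]
10 468 [[-4.1, 10.5, 162.6], [-2.4, 14.9, 167.2], [1.8, 19.6, 168.8]]
leg 1 2337 [[-4.1, 54.6, 180.5], [-2.7, 56.7, 198.4], [0.8, 60.7, 210.4]]
leg -1 2314 [[-4.6, -60.3, 180.5], [-3.2, -56.2, 198.0], [0.2, -54.1, 210.3]]
g [ 585.4 -250.3  127.9] yaw -0.07502379315115525
hook 2854 [ -3.4  31.5 121.2] 129.6
hook 2833 [ -3.4 -31.4 121.2] 129.4
```

```bash
python3 -m handwheel '[{"dx":-0.001,"dy":0,"dz":0.006,"wx":0,"wy":0,"wz":0,"grip":1},{"dx":-0.001,"dy":0,"dz":0.01,"wx":0,"wy":0,"wz":0,"grip":1},{"dx":-0.001,"dy":0,"dz":0.01,"wx":0,"wy":0,"wz":0,"grip":1},{"dx":-0.001,"dy":0,"dz":0.01,"wx":0,"wy":0,"wz":0,"grip":1}]'
python3 look.py w11 ; python3 e.py w11 | grep -E '^(-10|0|10|leg|g|hook)'
python3 -c "
from plan import *
s=get_state();print(s['ft_torque'],s['contact_force'])"
```

```text
t: 12.55
position: [598.7, -251.4, 113.0]
ee_rot: [2.925, -0.108, 1.067]
contact_force: [0.1, -0.1, 3.4]
width: 11.4
12.55 [ 598.7 -251.4  113. ] 11.40078974776865 [ 0.1 -0.1  3.4]
-10 454 [[-3.3, -9.4, 163.3], [-1.7, -4.9, 167.2], [2.3, -0.5, 168.8]]
0 440 [[-3.3, 0.8, 163.5], [-1.5, 5.0, 167.2], [2.3, 9.5, 168.7]]
10 446 [[-3.2, 10.5, 163.4], [-1.5, 15.0, 167.3], [2.5, 19.4, 168.7]]
leg 1 2337 [[-3.3, 54.6, 180.6], [-1.9, 56.7, 198.3], [1.6, 60.7, 210.2]]
leg -1 2316 [[-3.8, -60.3, 180.4], [-2.4, -56.2, 198.0], [1.1, -54.1, 210.1]]
g [ 586.5 -250.4  127.5] yaw -0.07507847020428206
hook 2811 [ -3.6  31.6 121.7] 129.9
hook 2798 [ -3.6 -31.5 121.6] 129.9
[ 0.10947417 -0.28005335  0.15098074] [0.25248633 1.4682867  3.20048877]
```

Both hooks now bear on the bar, which is back at its rest x. I'll ease off slightly and release.

```bash
python3 -m handwheel '[{"dx":0.002,"dy":0,"dz":-0.003,"wx":0,"wy":0,"wz":0,"grip":1},{"dx":0.002,"dy":0,"dz":-0.003,"wx":0,"wy":0,"wz":0,"grip":1},{"dx":0.002,"dy":0,"dz":-0.003,"wx":0,"wy":0,"wz":0,"grip":1}]'
python3 -m handwheel '[{"dx":0,"dy":0,"dz":0,"wx":0,"wy":0,"wz":0,"grip":0.6},{"dx":0,"dy":0,"dz":0,"wx":0,"wy":0,"wz":0,"grip":0.4},{"dx":0,"dy":0,"dz":0,"wx":0,"wy":0,"wz":0,"grip":0.2},{"dx":0,"dy":0,"dz":0,"wx":0,"wy":0,"wz":0,"grip":0.2}]'
python3 look.py w12 grip_tab; python3 e.py w12 | grep -E '^(-10|0|10|leg|g|hook)'
```

```text
t: 12.85
position: [598.2, -251.3, 113.0]
ee_rot: [2.925, -0.109, 1.066]
contact_force: [0.6, 0.9, 3.7]
width: 11.2
t: 13.18
position: [597.5, -251.2, 112.0]
ee_rot: [2.927, -0.109, 1.063]
contact_force: [-0.5, -0.2, 0.9]
width: 34.2
13.1833 [ 597.5 -251.2  112. ] 34.20223051599175 [-0.5 -0.2  0.9]
grip_tab 0.66 [261.1, 265.0] depthpt [ 581.4 -250.8  146.3]
-10 439 [[-3.7, -9.4, 163.3], [-2.0, -5.0, 167.1], [2.1, -0.8, 168.6]]
0 450 [[-3.7, 0.5, 163.4], [-1.9, 5.1, 167.1], [2.1, 9.4, 168.6]]
10 450 [[-3.6, 10.5, 163.6], [-1.8, 15.0, 167.2], [2.1, 19.4, 168.5]]
leg 1 2237 [[-3.7, 54.6, 180.5], [-2.3, 56.7, 197.3], [1.3, 60.8, 208.8]]
leg -1 2220 [[-4.1, -60.3, 180.2], [-2.8, -56.3, 196.9], [0.7, -54.1, 208.7]]
g [ 585.6 -250.3  126.8] yaw -0.07489001761224869
hook 2858 [ -3.2  31.5 122.3] 130.7
hook 2831 [ -3.3 -31.6 122.3] 130.6
```

View pics/w12.png

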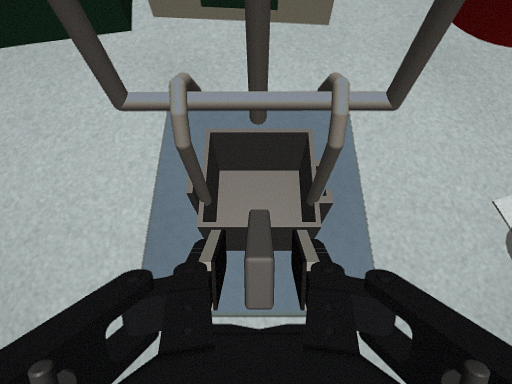

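Released. Both hooks are over the bar (180 and 340, row 95), and the tab is free between the open pads. Retreating along the tab's axis.

```bash
python3 -m handwheel '[{"dx":0,"dy":0,"dz":-0.08,"wx":0,"wy":0,"wz":0,"grip":0.2},{"dx":0,"dy":0,"dz":-0.2,"wx":0,"wy":0,"wz":0,"grip":0.2},{"dx":0,"dy":0,"dz":-0.35,"wx":0,"wy":0,"wz":0,"grip":0.2},{"dx":0,"dy":0,"dz":-0.5,"wx":0,"wy":0,"wz":0,"grip":0.2},{"dx":0,"dy":0,"dz":-0.7,"wx":0,"wy":0,"wz":0,"grip":0.2},{"dx":0,"dy":0,"dz":-0.9,"wx":0,"wy":0,"wz":0,"grip":0.2},{"dx":0,"dy":0,"dz":-1,"wx":0,"wy":0,"wz":0,"grip":0.2}]'
python3 -m handwheel '[{"dx":0,"dy":0,"dz":-0.2,"wx":0,"wy":0,"wz":0,"grip":0.2},{"dx":0,"dy":0,"dz":-0.4,"wx":0,"wy":0,"wz":0,"grip":0.2},{"dx":0,"dy":0,"dz":-0.6,"wx":0,"wy":0,"wz":0,"grip":0.2},{"dx":0,"dy":0,"dz":-0.6,"wx":0,"wy":0,"wz":0,"grip":0.2}]'
cat > f.py <<'E'
import sys; exec(open('look.py').read().replace("sys.argv[2:]","['hook_left','hook_right','loop_bar','grip_tab']"))
z=np.load(tag+'.npz'); P=cloud('wrist',z['d'],np.ones((384,512),bool),tuple(z[c] for c in 'KDRt'))
a=-.073;c,s=np.cos(a),np.sin(a); L=P.copy(); L[:,:2]=(P[:,:2]-[647.5,-254.2])@np.array([[c,-s],[s,c]])
def st(nm,m): print(nm,m.sum(), np.percentile(L[m],[3,50,97],0).round(1).tolist() if m.sum()>5 else '')
x,y,h=L.T
st('bar',(abs(y)<25)&(abs(x)<30)&(h>155)&(h<172)); st('hookL',(abs(y-33)<8)&(abs(x)<30)&(h>170)&(h<185)); st('hookR',(abs(y+33)<8)&(abs(x)<30)&(h>170)&(h<185))
st('binrim',(abs(y)<45)&(abs(x)<45)&(h>90)&(h<106)); st('tab',(abs(y)<12)&(x<-50)&(x>-100)&(h>110)&(h<165))
E
python3 f.py w13; python3 -m handwheel '[{"dx":0,"dy":0,"dz":0,"wx":0,"wy":0,"wz":0,"grip":0.2},{"dx":0,"dy":0,"dz":0,"wx":0,"wy":0,"wz":0,"grip":0.2},{"dx":0,"dy":0,"dz":0,"wx":0,"wy":0,"wz":0,"grip":0.2},{"dx":0,"dy":0,"dz":0,"wx":0,"wy":0,"wz":0,"grip":0.2},{"dx":0,"dy":0,"dz":0,"wx":0,"wy":0,"wz":0,"grip":0.2}]' >/dev/null; python3 f.py w14
```

```text
t: 13.87
position: [519.9, -245.3, 206.0]
ee_rot: [2.925, -0.108, 1.065]
contact_force: [0.6, -0.3, -1.0]
width: 33.9
t: 14.2
position: [474.1, -242.6, 262.9]
ee_rot: [2.92, -0.108, 1.069]
contact_force: [1.1, 0.1, -0.5]
width: 34.0
14.2 [ 474.1 -242.6  262.9] 33.957753710501215 [ 1.1  0.1 -0.5]
hook_left 0.87 [224.3, 107.4] depthpt [ 647.2 -220.5  174.2]
hook_right 0.8 [287.6, 108.7] depthpt [ 641.8 -285.9  172.9]
loop_bar 0.92 [257.8, 112.2] depthpt [ 645.6 -255.1  165.7]
grip_tab 0.77 [257.5, 180.7] depthpt [ 576.2 -249.7  141.8]
bar 334 [[-3.5, -23.5, 163.7], [-1.4, -0.2, 167.1], [2.2, 23.2, 168.7]]
hookL 98 [[-9.0, 28.9, 170.2], [-2.5, 31.8, 173.2], [9.5, 35.1, 176.3]]
hookR 94 [[-9.2, -36.6, 170.4], [-2.8, -33.3, 173.3], [7.7, -30.5, 176.7]]
binrim 815 [[-34.3, -38.5, 90.3], [-5.7, -0.2, 97.5], [35.0, 40.7, 101.7]]
tab 301 [[-80.5, -6.4, 132.4], [-70.8, -0.2, 140.2], [-52.5, 5.1, 147.2]]
14.8667 [ 475.  -241.9  259.3] 33.90504909345594 [0.5 0.3 0. ]
hook_left 0.73 [227.3, 106.3] depthpt [ 645.5 -222.5  174. ]
hook_right 0.57 [290.2, 107.7] depthpt [ 640.1 -286.6  172.6]
loop_bar 0.9 [261.9, 108.8] depthpt [ 645.9 -258.1  166.7]
grip_tab 0.87 [260.3, 179.2] depthpt [ 576.2 -251.1  141.8]
bar 378 [[-3.4, -23.1, 163.2], [-1.3, 0.1, 167.1], [3.4, 23.1, 169.0]]
hookL 100 [[-9.2, 28.9, 170.2], [-2.4, 31.8, 173.1], [8.8, 35.0, 176.5]]
hookR 98 [[-8.8, -36.9, 170.5], [-2.9, -33.5, 173.1], [8.5, -30.7, 176.7]]
binrim 858 [[-34.4, -36.6, 90.3], [-11.6, -1.0, 97.7], [35.1, 41.1, 101.7]]
tab 299 [[-80.2, -6.0, 132.6], [-71.0, -0.8, 140.3], [-53.7, 5.4, 147.2]]
```

```bash
python3 f.py w15 | grep -E 'bar |tab|binrim'; python3 - <<'E'
from h import *
p,d=read_camera('scene'); cv2.imwrite('pics/s2.png',cv2.cvtColor(p,4))
for r in silhouettes('plain_bin_a','scene')[:2]: print(r['conf'],np.median(cloud('scene',d,r['mask']),0).round(0))
E
```

```text
loop_bar 0.77 [256.3, 109.3] depthpt [ 645.8 -252.4  167. ]
grip_tab 0.65 [261.3, 181.0] depthpt [ 574.8 -252.3  140.6]
bar 378 [[-3.3, -23.2, 163.7], [-1.1, -0.1, 167.3], [3.8, 23.0, 168.7]]
binrim 858 [[-34.4, -38.2, 90.2], [0.9, -0.1, 97.6], [35.5, 41.1, 102.4]]
tab 294 [[-80.2, -6.2, 133.6], [-70.8, -1.0, 140.7], [-53.9, 5.2, 147.2]]
0.96 [614. 283.  44.]
0.88 [647. 203.  41.]
```

View pics/s2.png

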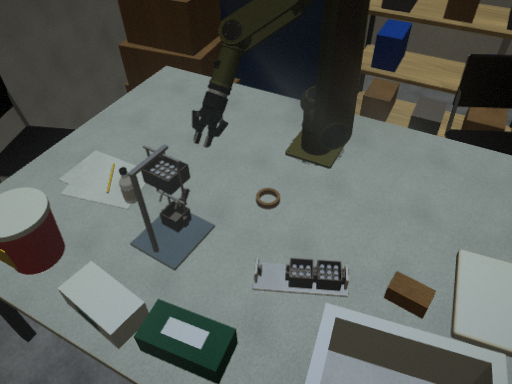

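The bin hangs as a second tier at (175,215). Its neighbours and the bystanders are where they were, and the robot is clear, so I'm handing in.

```bash
python3 -c "
from workcell import *
print(get_state()['t']); print(close_job())"
```

```text
15.4667
the job is handed in; nothing more can be done
None
```

The bin now hangs by both its hooks on the loop's bar, and I handed the job in at about 15.5 s of the 51 s allowed. I gripped the tab along its slant, lifted the bin 70 mm straight up out of the row, passed the hooks over the bar and lowered the bin. After letting go I backed off along the tab.

**Last checks:**
- **Hang:** across three looks, bar, rim and tab stayed put to about 1 mm. The bin hangs level with its rim about 98 mm up, and the hooks sit at y = ±33 mm on the bar.
- **Surroundings:** the neighbour bins are where they were to within about 3 mm, which is the measuring noise. The other things on the table look unmoved in the last scene picture.
- **Robot:** the gripper is well clear of everything, and the highest contact force I saw was about 9 N.

**What was off:**
- **Sag while carried:** the bin sagged about 2 mm at the hooks in the grip, and it hung level again after release.
- **Bar nudge:** lowering pushed the bar about 1 mm towards the robot, and I corrected that before letting go.
- **First estimates:** the far cameras' first estimates were 4 to 20 mm off (worst for the left hook), so I used the wrist camera's measurements instead.

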